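Fit the tight plunger into the resonator and clamp it

ROBOT

A 6-joint arm with a two-finger parallel gripper is mounted at the origin on the work surface. World frame = base frame: x ahead of the robot, y to its left, z up, the work surface at z = 0. Lengths are in m, angles in rad, forces in N, time in s.
With the tool pointing down it reaches from about 0.35 to 0.725 m from the base axis. Payload 6 kg.
Tool frame: the origin (TCP) lies at the very end of the fingers, on their centre line; the grasp point (between the pads) lies 19 mm behind it; z points along the fingers, y is the line along which they close (so a half turn about z gives the same grasp; the last joint's range is limited). The gripper opens to 85 mm and grips with 20 to 120 N. Pads are 22 mm wide; open, the fingers measure 114 mm over their backs; the gripper's body (76 mm by 85 mm) begins 54 mm behind the grasp point. The pads swing forward as they close: fully open they stand 13 mm farther back than shut.
Start: joints at [1.491, 0.04, 0.085, 0, -1.615, -0.334], TCP at [0.241, 0.549, 0.205] pointing down, gripper open.
Joint ranges: [-2.56, 2.56], [-1.29, 2.01], [-1.08, 1.49], [-3.29, 1.98], [-2.81, -0.18], [-2.99, 2.99]. Speed limits (rad/s): [2.57, 2.57, 3.01, 3.14, 3.14, 3.14].

INTERFACE

Orientations are given as a unit quaternion [w, x, y, z].
In Python, from bench import manip gives the robot as it stands. Calls block until the motion is done:
- manip.reach(position, orientation): joint-space move of the TCP to a pose.
- manip.move_straight(position, max_speed=0.15, rotation=None, f_stop=None): straight line of the TCP; rotation=None keeps the orientation; max_speed is the mean speed in m/s. With f_stop (N) it stops when the force on the tool has changed by that much, and returns True; else False.
- manip.set_joints(angles): joint-space move.
- manip.grip(opening, newtons=None): finger opening in m; newtons is the grip in N (None keeps the last); returns when the fingers have stopped.
- manip.pause(seconds).
- manip.inverse_kinematics(position, orientation): joint angles nearest the present ones, or None.
- manip.state(): the state.
- manip.camera(name): name is "scene" or "top" or "wrist"; returns the picture (420x560x3 uint8, blue, green, red); there is no depth.
- manip.camera_model(name): a dict with "camera_matrix" (3x3 intrinsics, pixels), "k1" (the pictures are not rectified: a ray, as slopes to the right and down, at radius r is drawn at 1 + k1 r^2 times it, then the intrinsics apply), "origin" and "orientation" of the camera in the world. Camera axes: x right, y down, z forward; pixel columns grow to the right and rows downward; lengths in m; the calibration is good to about 2 mm. A picture is of the moment at which its call begins: read the wrist's pose just before it. camera_model takes no time and is no camera call; for the wrist camera it gives the pose at the moment of the call.
A pose or a line that the arm cannot do raises manip.Unreachable and nothing moves.
- manip.finish_job(): hands the job in; it is judged then, once.
Trained networks look in the newest picture that a camera, given by its name, has taken for a name from the list of things; names that differ only in an ending like _2 or _b are one class to them, and where a whole thing is asked for, a point or a joint stands for the part that bears it (a point fixed in the world has none). Each returns a list of dicts, best first, with "score" (0 to 1); they miss things now and then, are a little off and sometimes report something else, mostly with a low value. They report only what shows in the picture. A call takes as long as a camera call.
- manip.cut_out(target, camera): "pixels" (420x560 bool, what is visible of it) and "position" ([column, row] in pixels, amid what is visible of it).
- manip.spot_point(target, camera): "position" ([column, row] in pixels: a listed point, or the origin of a listed thing).
The state is a dict: "clock": time; "joint_positions": joint angles; "qvel": joint speeds; "effort": joint torques, N m; "tcp_pos": TCP position; "tool_rot": TCP orientation; "wrist_force": force on the tool from outside, world axes, zero at the start; "moment": the same for the moment, N m; "grip_width": finger opening in m; "gripper_force": force on a finger pad.
Only numpy, scipy, OpenCV 4.12 (cv2) and the standard library are available. Lean on these libraries where they do the work, as an engineer would, in place of code of your own. Each camera call takes 0.05 s, during which the arm holds its last target. There are 200 camera calls.

TASK

Take the flat-gripped plunger out of its stand and fit it in the eccentric bore of the resonator's bush: it is a tight fit, so lean it over, start its lower edge in the mouth, feel for the wall and stand it up, then slide it fully home until its flange sits on the bush, never dropping it or forcing it (no more than a light push, under 25 N, between it and the fixture). Then swing the clamp arm right round to its stop over the flange and let go; leave the other plungers and the rest of the bench as they are.

Things in the scene. Friction and masses are not known exactly. Their poses are not given: they have to be found in the camera images.
- plunger: steel plunger to fit, hanging upright by its flange in a loose 34 mm hole of the stand. From the foot up: sharp-edged round rod 26 mm across, 50 mm long; flange 48 mm across, 6 mm thick; neck 14 mm across, 16 mm long; flat grip 14 mm thick (its x), 36 mm wide (its y), 30 mm high (72 to 102 mm above the foot). Only this one has a flat grip. 0.13 to 0.24 kg. Origin: centre of the foot, z up the rod.
- fixture: fixed resonator fixture on a base plate 136 x 220 x 12 mm. Origin: underside of the base, below the axis of the cavity; z up. The round cavity (104 mm across, lid 74 mm high) carries a steel bush in its middle, 62 mm across, flat top at z = 82 mm. With the plunger fully home its flange rests on the bush, its foot is at z = 32 mm and its flange top at z = 88 mm.
- bush_centre (a point): centre of the bush's flat top (82 mm above the table). The bush is eccentric (it is turned to trim the coupling, then locked): the centre of its bore lies 5 mm from this point, in a direction that differs each time and is not measured: feel for it, or see it (two small spanner holes in the top mark the opposite side). Bore upright, 27 mm across, sharp-edged, 56 mm deep. It does not give way.
- spare_round: another plunger in the stand, thinner rod (18 mm), flange 48 mm across, round knob 26 mm across, 92 mm tall in all; origin at its foot. Leave alone.
- spare_bare: a third, brass plunger in the stand, rod 26 mm, flange 48 mm across, only a short round stub above it, 68 mm tall in all; origin at its foot. Leave alone.
- stand: fixed aluminium stand, 70 x 236 mm, 80 mm high, its plate 12 mm thick; holes at y = -78, 0 and 78 mm; origin under its centre. Which plunger hangs in which hole varies.
- clamp (a joint): angle of the swing clamp (rad): near 0 parked (arm along the fixture's -x from the pivot, clear of the bore), grows anticlockwise seen from above; 1.571 is the stop, the arm's end over the flange. Stays where it is left; about 1.5 N at the knob turns it.
- clamp_pivot (a point): on the clamp's upright axis, at the arm's height (94.5 mm above the table), 75 mm from the fixture's origin along its +y. The arm is a flat bar 9 mm thick, underside 90 mm, top 99 mm above the table, reaching 60 mm from the pivot; it passes 2 mm over the flange of a seated plunger.
- clamp_knob (a point): upright black knob 18 mm across on the arm's tail, 50 mm from the pivot on the side away from the arm's end: along the fixture's +x when parked, along its +y at the stop. This point is on its axis, 120 mm above the table; the knob reaches 131 mm, and narrows to 14 mm at the arm.
- dust_cap: black cap 23 mm across, 16 mm high, on the fixture's base plate. Leave alone; origin underneath.
- termination: finned dark load 37 mm across, 60 mm high, standing on the bench. Leave alone; origin underneath.
- adapter: brass coaxial adapter 20 mm across, 38 mm high, standing. Leave alone; origin underneath.
- wrench: spanner 160 mm long lying on the bench. Leave alone.
- coupler: aluminium coupler block 34 x 90 x 22 mm with brass ports, lying on the bench. Leave alone; origin underneath.

How it is judged:
On the way, in this order (a step that is already met when the one before it is completed fails the run):
1. the leaning plunger's lower edge is started in the bore (leaning 5 degrees or more, some of the foot below the bush's top, within 12 mm of the cavity's axis) (angle between plunger's own z axis and vertical above 0.08 rad and z of plunger in the frame of fixture between 0.07 and 0.0825 m and horizontal distance between plunger and fixture below 0.012 m), for 0.05 s.
2. the plunger is upright and home, its flange on the bush within 1.5 mm, before the clamp is over it (angle between plunger's own z axis and vertical below 0.04 rad and z of plunger in the frame of fixture below 0.0335 m and horizontal distance between plunger and fixture below 0.008 m), for 0.1 s.
At the end, for the whole second after the job is handed in: The flat-gripped plunger stands upright (within 0.04 rad) in the bore, its flange on the bush within 1.5 mm, at rest, and the clamp arm is at its stop over the flange (joint above 1.45 rad), everything released (all of step 2 and value of joint clamp above 1.45 rad and linear speed of plunger below 0.02 m/s and velocity of joint clamp below 0.05 rad/s); the robot touches nothing.
It fails at once if the plunger is forced or dropped: more than 25 N between it and the fixture (contact force between plunger and fixture above 25 N).
It fails at once if another plunger is moved by more than 20 mm (distance of any of spare_round, spare_bare from where it was at the start of the episode above 0.02 m).
It fails at once if something else on the bench is moved by more than 30 mm (distance of any of dust_cap, termination, adapter, wrench, coupler from where it was at the start of the episode above 0.03 m).
It also fails if it takes over 72 s, if anything falls off the work surface, if the arm or the gripper's body presses on something with over 40 N, if the wrist force passes 120 N, or if a joint passes its speed limit or range.

## Working session

There is one attempt and no reset: what is moved stays moved. The work goes in short steps, each a Python script; the robot and the scene stay as the last script left them, time stands still between calls to the robot, and variables do not carry over. Pictures are saved under pics/ and viewed, at most 10 in all, crops included, and the job is handed in when it is done.

```bash
ls; mkdir -p pics; cat > h.py <<'E'
import numpy as np, cv2
from scipy.spatial.transform import Rotation as R
from bench import manip
def quat(w): return R.from_quat([w[1],w[2],w[3],w[0]])
def wxyz(r): q=r.as_quat(); return [q[3],q[0],q[1],q[2]]
def ray(m,uv):
    K=np.array(m["camera_matrix"]); k=m["k1"]
    d=np.array([(uv[0]-K[0,2])/K[0,0],(uv[1]-K[1,2])/K[1,1]]); s=d.copy()
    for _ in range(30): s=d/(1+k*(s@s))
    return np.array(m["origin"]), rotm(m)@np.array([s[0],s[1],1])
def rotm(m):
    o=np.array(m["orientation"],float)
    return o if o.shape==(3,3) else quat(o).as_matrix()
def on_z(m,uv,z):
    o,d=ray(m,uv); return o+d*(z-o[2])/d[2]
def proj(m,p):
    c=rotm(m).T@(np.array(p)-np.array(m["origin"])); s=c[:2]/c[2]; s=s*(1+m["k1"]*(s@s))
    K=np.array(m["camera_matrix"]); return np.array([K[0,0]*s[0]+K[0,2],K[1,1]*s[1]+K[1,2]])
E
python3 - <<'E'
from h import *
Z=dict(plunger=.030+0,fixture=0,bush_centre=.082,spare_round=.03,spare_bare=.03,stand=0,clamp_pivot=.0945,clamp_knob=.12,dust_cap=.012,termination=0,adapter=0,coupler=0,wrench=0)
print(manip.state())
for c in ("top","scene"):
    im=manip.camera(c); cv2.imwrite(f"pics/{c}0.png",im); m=manip.camera_model(c); print(c,m)
    for n,z in Z.items():
        for d in manip.spot_point(n,c)[:2]: print(n,round(d["score"],2),np.round(d["position"],1),np.round(on_z(m,d["position"],z),4))
E
```

```text
pics
{'clock': 0.0, 'joint_positions': array([ 1.49067844e+00,  4.08130903e-02,  8.37751095e-02, -4.70669244e-04,
       -1.61548701e+00, -3.33692322e-01]), 'qvel': array([ 1.01723228e-03,  7.87714638e-05,  1.55204240e-04, -3.99531557e-04,
       -5.65612149e-04,  3.18148090e-05]), 'effort': array([-3.74521442e-04, -3.68208182e+01,  3.47426462e+01,  6.93247318e+00,
       -5.35693762e-03,  5.90447243e-06]), 'tcp_pos': array([0.24103857, 0.54903767, 0.20425716]), 'tool_rot': array([ 8.87125225e-04,  9.78673117e-01, -2.05421830e-01, -1.23928348e-04]), 'wrist_force': array([ 0.05704003, -0.03723623,  0.0944706 ]), 'moment': array([-0.01996014,  0.05252508,  0.02760437]), 'gripper_force': 0.0, 'grip_width': 0.08543486846492504}
top {'camera_matrix': array([[453.24396536,   0.        , 279.19193688],
       [  0.        , 453.24396536, 208.50356162],
       [  0.        ,   0.        ,   1.        ]]), 'k1': -0.10943403175182578, 'origin': array([ 0.43959812, -0.06931927,  1.15466629]), 'orientation': array([-0.03639554,  0.71012199, -0.70188887,  0.04188248])}
plunger 0.57 [382.7 228.1] 
[... 1510 characters left out ...]
 0.082 ]
spare_round 0.79 [211.6 288.4] [ 0.5111 -0.2562  0.03  ]
spare_bare 0.84 [235.2 259.6] [ 0.5089 -0.1801  0.03  ]
stand 0.75 [216.7 298.1] [ 0.5193 -0.256   0.    ]
clamp_pivot 0.94 [338.3 145.3] [0.5448 0.1535 0.0945]
clamp_knob 0.82 [359.  146.4] [0.5941 0.1508 0.12  ]
clamp_knob 0.4 [216.6 297.2] [ 0.5685 -0.2982  0.12  ]
termination 0.64 [351.4 295.5] [ 0.732  -0.1057  0.    ]
termination 0.39 [390. 247.] [0.7446 0.0397 0.    ]
adapter 0.75 [190.5 325.2] [ 0.5143 -0.3276  0.    ]
adapter 0.66 [389.7 246.1] [0.743  0.0414 0.    ]
coupler 0.66 [274.2 130.5] [0.3405 0.2004 0.    ]
wrench 0.87 [286.5 346.1] [ 0.6842 -0.2615  0.    ]
wrench 0.58 [216.6 298.7] [ 0.5199 -0.2571  0.    ]
```

```bash
python3 - <<'E'
import cv2,numpy as np
a=cv2.imread("pics/top0.png")[120:330,130:430]; b=cv2.imread("pics/scene0.png")[90:390,130:430]
cv2.imwrite("pics/c0.png",np.vstack([cv2.resize(a,(430,300)),]) if 0 else np.hstack([cv2.resize(a,(460,322)),cv2.resize(b,(322,322))]))
E
```

```text
(no output)
```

View pics/c0.png

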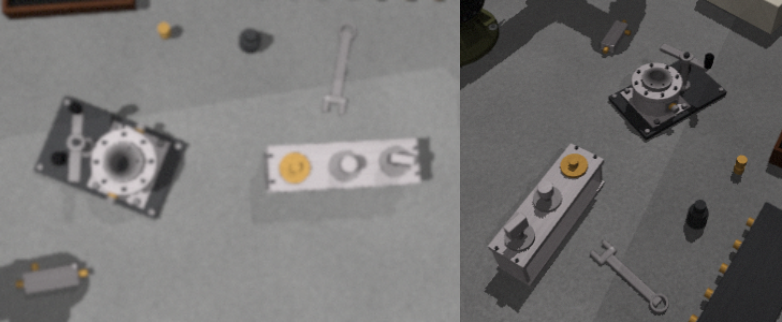

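```bash
cat >> h.py <<'E'
def down(psi):  # tool z down, tool y along world angle psi
    y=np.array([np.cos(psi),np.sin(psi),0]); z=np.array([0,0,-1.]); return R.from_matrix(np.c_[np.cross(y,z),y,z])
def T(): s=manip.state(); return np.array(s["tcp_pos"]),quat(s["tool_rot"])
def look(name,pic,targets):
    m=manip.camera_model(name); im=manip.camera(name); cv2.imwrite(f"pics/{pic}.png",im)
    for n,z in targets.items():
        for d in manip.spot_point(n,name)[:1]: print(name,n,round(d["score"],2),np.round(d["position"],1),np.round(on_z(m,d["position"],z),4))
    return m,im
E
python3 - <<'E'
from h import *
p,r=T(); m=manip.camera_model("wrist"); 
off=r.inv().apply(np.array(m["origin"])-p); ax=r.inv().apply(rotm(m)[:,2]); cr=r.inv().as_matrix()@rotm(m)
print(off,ax,np.round(cr,3),m["camera_matrix"][0],m["k1"])
for tgt,name in (((.515,.092,.082),"fix"),((.523,-.336,.1),"plu")):
    for psi in (0,np.pi,-.4,.4,-1.57,1.57):
        for D in (.22,):
            rt=down(psi); a=rt.apply(ax); o=np.array(tgt)-a*D; pos=o-rt.apply(off)
            q=manip.inverse_kinematics(pos,wxyz(rt)); print(name,psi,np.round(pos,3),None if q is None else np.round(q,2))
E
```

```text
[ 8.33410608e-02 -4.46073925e-05 -1.69247936e-01] [-3.22629635e-01 -8.33693317e-04  9.46524920e-01] [[-0.001 -0.947 -0.323]
 [ 1.    -0.001 -0.001]
 [ 0.001 -0.323  0.947]] [317.12907992   0.         281.22737357] -0.003666420454155512
fix 0 [0.515 0.08  0.121] [ 0.54 -0.17 -0.26  0.   -1.47  2.6 ]
fix 3.141592653589793 [0.515 0.104 0.121] [ 0.58 -0.15 -0.25  0.   -1.47 -0.58]
fix -0.4 [0.51  0.081 0.121] [ 0.55 -0.18 -0.28  0.   -1.47  2.2 ]
fix 0.4 [0.52  0.081 0.121] None
fix -1.57 [0.503 0.092 0.121] [ 0.58 -0.19 -0.29  0.   -1.48  1.  ]
fix 1.57 [0.527 0.092 0.121] [ 0.55 -0.13 -0.23  0.   -1.47 -2.12]
plu 0 [ 0.523 -0.348  0.139] [-0.27  0.12  0.05  0.   -1.5  -2.87]
plu 3.141592653589793 [ 0.523 -0.324  0.139] [-0.23  0.08  0.01  0.   -1.5   0.23]
plu -0.4 [ 0.518 -0.347  0.139] None
plu 0.4 [ 0.528 -0.347  0.139] [-0.27  0.13  0.06  0.   -1.5  -2.48]
plu -1.57 [ 0.511 -0.336  0.139] [-0.26  0.07 -0.    0.   -1.5   1.83]
plu 1.57 [ 0.535 -0.336  0.139] [-0.24  0.13  0.06  0.   -1.5  -1.33]
```

```bash
python3 - <<'E'
from h import *
p,r=T(); m=manip.camera_model("wrist"); 
off=r.inv().apply(np.array(m["origin"])-p); ax=r.inv().apply(rotm(m)[:,2])
import pickle
for tgt,name,D,tg in (((.515,.092,.082),"fix",.22,dict(bush_centre=.082,clamp_pivot=.0945,clamp_knob=.12)),((.523,-.336,.1),"plu",.24,dict(plunger=.03,spare_round=.03))):
    rt=down(np.pi); pos=np.array(tgt)-rt.apply(ax)*D-rt.apply(off)
    manip.reach(list(pos),wxyz(rt)); print(manip.state()["clock"],T()[0]-pos)
    m,im=look("wrist",name,tg); pickle.dump(m,open(f"pics/{name}.pkl","wb"))
    if name=="plu":
        for d in manip.cut_out("plunger","wrist")[:1]: print(d["score"],d["position"],d["pixels"].sum()); cv2.imwrite("pics/plum.png",d["pixels"]*np.uint8(255))
a=cv2.imread("pics/fix.png");b=cv2.imread("pics/plu.png")
cv2.imwrite("pics/c1.png",np.vstack([a[60:360],b[60:360]]))
E
```

```text
3.3167 [4.83493524e-05 8.09098907e-04 1.84125510e-04]
wrist bush_centre 0.71 [274.8 198.2] [0.5196 0.0842 0.082 ]
wrist clamp_pivot 0.72 [233.7 302.7] [0.5496 0.1594 0.0945]
wrist clamp_knob 0.35 [ 24.7 115.5] [0.6477 0.0284 0.12  ]
5.1167 [ 4.26282784e-04  9.10269373e-04 -5.15349768e-05]
wrist plunger 0.84 [280.5 184.3] [ 0.5242 -0.3377  0.03  ]
wrist spare_round 0.61 [285.9 263.8] [ 0.5186 -0.2519  0.03  ]
0.59 [282.1, 207.2] 3226
```

View pics/c1.png

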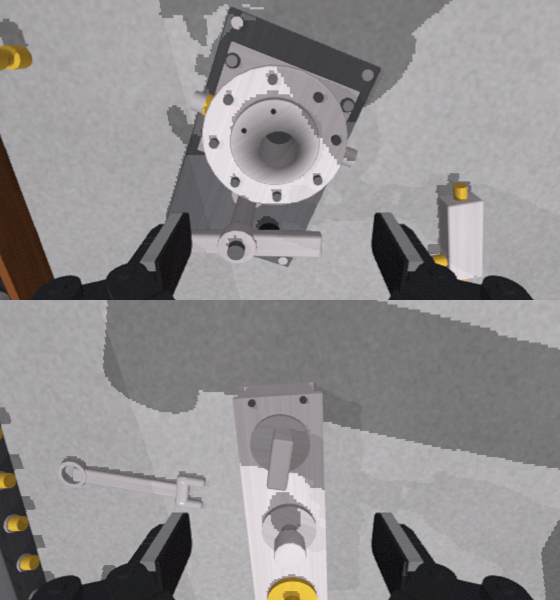

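```bash
cat >> h.py <<'E'
def rectify(im,m,c,z,half=.05,n=400):
    # rows: +x up ; cols: +y left
    g=np.linspace(half,-half,n); uv=np.array([[proj(m,(c[0]+gx,c[1]+gy,z)) for gy in g] for gx in g],np.float32)
    return cv2.remap(im,uv[...,0],uv[...,1],cv2.INTER_CUBIC)
E
python3 - <<'E'
from h import *
import pickle
a=cv2.imread("pics/fix.png");ma=pickle.load(open("pics/fix.pkl","rb"))
b=cv2.imread("pics/plu.png");mb=pickle.load(open("pics/plu.pkl","rb"))
A=rectify(a,ma,(.515,.088),.082,.045); B=rectify(b,mb,(.523,-.336),.132,.035)
A=np.clip(255*(A/255.)**.5,0,255).astype(np.uint8)
cv2.imwrite("pics/c2.png",np.hstack([A,B]))
E
```

```text
(no output)
```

View pics/c2.png

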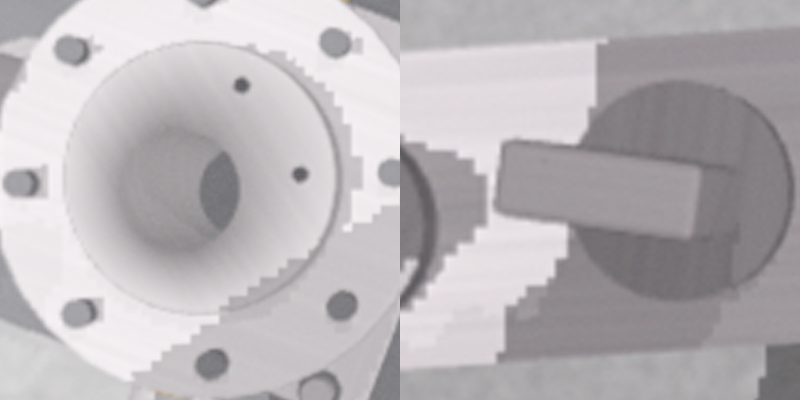

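```bash
cat >> h.py <<'E'
PSI=np.pi-0.125; H=.073
def tilt(th,sgn):  # lean towards sgn*tool-y
    u=sgn*np.array([np.cos(PSI),np.sin(PSI),0]); return R.from_rotvec(th*np.cross([0,0,1],u))
def pose(F,th=0,sgn=1,off=(0,0,0)):
    # foot centre F -> TCP ; off = foot minus nominal, in upright world axes
    t=tilt(th,sgn); return np.array(F)+t.apply(np.array([0,0,H])-np.array(off)), t*down(PSI)
E
python3 - <<'E'
from h import *
import pickle
mb=pickle.load(open("pics/plu.pkl","rb"))
def rc(c,r): return (.523+.035-r*.07/399,-.336+.035-c*.07/399,.132)
print("flange",on_z(mb,proj(mb,rc(285,190)),.086))
g=np.array([.5250,-.3360,.103]); rt=down(PSI)
manip.grip(.06,80)
manip.reach(list(g+[0,0,.05]),wxyz(rt)); print(manip.state()["clock"])
print(manip.move_straight(list(g),.08,f_stop=6)); print(T()[0]-g)
manip.grip(0.0,80); s=manip.state(); print(s["clock"],s["grip_width"],s["gripper_force"],s["wrist_force"])
f=manip.move_straight(list(g+[0,0,.01]),.03,f_stop=15); s=manip.state(); print(f,s["wrist_force"])
f=manip.move_straight(list(g+[0,0,.13]),.12,f_stop=15); s=manip.state(); print(f,s["clock"],s["wrist_force"],s["moment"],s["grip_width"])
m,im=look("wrist","held",dict(plunger=T()[0][2]-H)); print(T()[0])
q=[manip.inverse_kinematics(list(p),wxyz(r)) for p,r in (pose((.5175,.0917,.10),.15,1),pose((.5175,.0917,.10),.15,-1))]; print(q)
E
```

```text
flange [ 0.52488549 -0.33656589  0.086     ]
5.9417
False
[ 0.00018273 -0.00020843  0.00047393]
7.2417 0.009682026076760355 78.40369138866663 [-0.90979882  1.30912639  4.17997895]
False [ 0.63362825 -0.08383979 -2.08275358]
False 8.875 [ 1.10255566 -0.00483563 -1.58206057] [ 0.00506731  0.00190763 -0.0204558 ] 0.010052504746797962
wrist plunger 0.79 [287.1 207.4] [ 0.5199 -0.3383  0.1588]
[ 0.52471895 -0.33582914  0.23186693]
[array([ 0.65435618, -0.33819467, -0.35842449,  0.1060748 , -1.44417345,
       -0.78715617]), array([ 0.48045285,  0.01141882,  0.01844615, -0.0858818 , -1.70098377,
       -0.61135515])]
```

View pics/held.png

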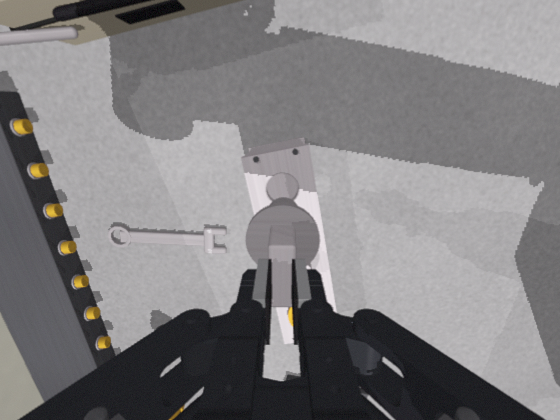

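```bash
python3 - <<'E'
from h import *
m=manip.camera_model("wrist"); p,r=T()
F=p+r.apply([0,0,H]); fl=p+r.apply([0,0,H-.056])
a=np.linspace(0,2*np.pi,72)
def circ(c,rad): return np.array([proj(m,c+r.apply([rad*np.cos(t),rad*np.sin(t),0])) for t in a])
cf=circ(F,.013); cl=circ(fl,.024)
print("foot",proj(m,F),cf.min(0),cf.max(0),"flange",cl.min(0),cl.max(0))
im=cv2.imread("pics/held.png"); im2=im.copy()
for c in (cf,cl): cv2.polylines(im2,[np.round(c*16).astype(np.int32)],True,(0,0,255),1,shift=4)
s=lambda x:cv2.resize(x[150:290,220:350],None,fx=3,fy=3,interpolation=cv2.INTER_NEAREST)
cv2.imwrite("pics/h2.png",np.hstack([s(im),s(im2)]))
E
```

```text
foot [281.65594014 211.12437213] [265.56241731 195.63611556] [297.74874418 226.09991184] flange [244.34337427 203.71078025] [319.34489799 272.55174422]
```

View pics/h2.png

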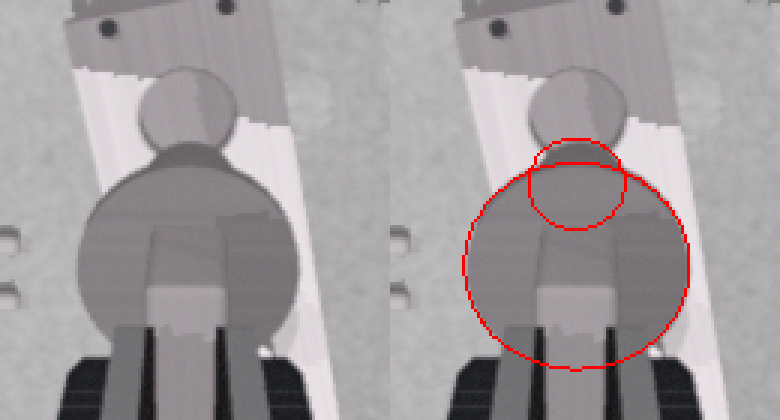

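```bash
cat >> h.py <<'E'
U=np.array([np.cos(PSI),np.sin(PSI),0]); V=np.array([-U[1],U[0],0])
def go(F,th=0,sgn=1,speed=.01,f=3,**k):
    p,r=pose(F,th,sgn); c=manip.move_straight(list(p),speed,rotation=wxyz(r),f_stop=f); s=manip.state()
    print(c,"t%.2f"%s["clock"],"foot",np.round(foot(),4),"F",np.round(s["wrist_force"],1),"M",np.round(s["moment"],2)); return c
def foot(): p,r=T(); return p+r.apply([0,0,H])
E
python3 - <<'E'
from h import *
B=np.array([.5175,.0917,0]); th=.12; r=.013*np.sin(th)
p,rt=pose((0.5175+.003,.0917,.13),th,1); manip.reach(list(p),wxyz(rt)); print(manip.state()["clock"],foot())
F=B-.003*U; z=.081+r
go(F+[0,0,z+.006],th,speed=.05,f=8)
manip.pause(.2); print(manip.state()["wrist_force"])
if not go(F+[0,0,z],th):
    c=go(F+[0,0,z]+.003*V,th); a=foot()
    go(F+[0,0,z],th,f=None)
    d=go(F+[0,0,z]-.003*V,th); b=foot()
    go(F+[0,0,z],th,f=None)
    print("y offs",(a-F)@V,(b-F)@V)
E
```

```text
10.5583 [0.52076925 0.09103674 0.13016852]
False t11.53 foot [0.5208 0.0914 0.0891] F [ 0.3  0.5 -2.1] M [0.05 0.47 0.04]
[ 0.3340807  -0.4677885  -1.99032406]
False t12.48 foot [0.5205 0.0913 0.0826] F [ 0.4  0.1 -1.8] M [0.02 0.4  0.01]
False t12.93 foot [0.5202 0.0884 0.0827] F [-0.4  0.7 -0.3] M [0.35 0.29 0.  ]
False t13.38 foot [0.5204 0.0913 0.0824] F [ 0.6 -0.2 -2.3] M [ 0.07  0.37 -0.02]
False t13.83 foot [0.5209 0.0942 0.0826] F [-0.1  0.2 -1.7] M [-0.31  0.47 -0.02]
False t14.28 foot [0.5205 0.0914 0.0825] F [-0.2  0.  -1.9] M [ 0.06  0.42 -0.02]
y offs 0.002910941478319927 -0.0028822198242005265
```

```bash
python3 - <<'E'
from h import *
B=np.array([.5175,.0917,0]); th=.12; r=.013*np.sin(th)
F=B-.003*U; z=.081+r
c=go(F+[0,0,z-.001],th,speed=.005,f=2.5)
if not c:
  for s in (1,-1):
    for k in (.001,.002,.003):
        if go(F+[0,0,z-.001]+s*k*V,th,f=2.5): break
    go(F+[0,0,z-.001],th,f=None)
E
```

```text
False t14.63 foot [0.5206 0.0913 0.0818] F [-0.2 -0.2 -0.1] M [-0.06  0.41 -0.  ]
False t14.88 foot [0.5205 0.0904 0.0817] F [ 0.5  0.3 -0.6] M [0.15 0.41 0.02]
False t15.13 foot [0.5203 0.0894 0.0817] F [-1.   0.3  0.1] M [0.35 0.35 0.1 ]
False t15.38 foot [0.5202 0.0885 0.0817] F [0.4 1.  0.3] M [0.59 0.34 0.04]
False t15.83 foot [0.5204 0.0912 0.0816] F [0.5 0.5 1.4] M [-0.01  0.5  -0.  ]
False t16.08 foot [0.5206 0.0921 0.0816] F [-0.3 -0.8  1.8] M [-0.21  0.54 -0.02]
False t16.33 foot [0.5207 0.0932 0.0817] F [-0.9 -2.3  1.2] M [-0.39  0.53 -0.07]
False t16.58 foot [0.5209 0.0942 0.0817] F [-1.3 -1.8  1.9] M [-0.54  0.57 -0.11]
False t17.03 foot [0.5205 0.0915 0.0816] F [-0.9 -0.   2.1] M [0.02 0.49 0.04]
```

```bash
python3 - <<'E'
from h import *
B=np.array([.5175,.0915,0]); th=.12; r=.013*np.sin(th)
z=.0808+r
go(B-.003*U+[0,0,z],th,f=None); M0=manip.state()["moment"]
for k in np.arange(-.0025,.0021,.0005):
    if go(B+k*U+[0,0,z],th,speed=.008,f=4): break
    if abs(manip.state()["moment"]-M0).max()>.5: break
E
```

```text
False t17.28 foot [0.5202 0.0912 0.0818] F [-0.   0.4 -0.9] M [0.03 0.45 0.08]
False t17.53 foot [0.5197 0.0912 0.082 ] F [ 0.8 -0.6 -1. ] M [0.05 0.37 0.02]
False t17.78 foot [0.5194 0.0913 0.0823] F [ 0.2 -0.8 -1.6] M [0.02 0.38 0.  ]
False t18.03 foot [0.519  0.0913 0.0824] F [ 0.6 -0.2 -2.3] M [0.04 0.44 0.02]
False t18.28 foot [0.5185 0.0914 0.0824] F [-0.5  0.5 -1.4] M [ 0.09  0.43 -0.06]
False t18.53 foot [0.518  0.0914 0.0824] F [ 0.3 -0.7 -2. ] M [ 0.06  0.4  -0.  ]
False t18.78 foot [0.5175 0.0915 0.0824] F [-0.1 -1.1 -2. ] M [ 0.04  0.29 -0.  ]
False t19.03 foot [0.517  0.0916 0.0824] F [ 0.6 -0.1 -1.7] M [-0.01  0.3   0.  ]
False t19.28 foot [0.5166 0.0916 0.0824] F [ 0.3  0.3 -2. ] M [-0.04  0.14 -0.01]
False t19.53 foot [0.5161 0.0917 0.0824] F [ 0.2  0.3 -1.8] M [-0.06 -0.   -0.02]
False t19.78 foot [0.5156 0.0918 0.0824] F [ 1.5  0.6 -1.2] M [-0.02 -0.04 -0.01]
```

```bash
python3 - <<'E'
from h import *
B=np.array([.5180,.0914,0])
zl=.0797
for th,dz in ((.12,.0006),(.12,0),(.09,0),(.06,0),(.03,0),(0,0),(0,-.002),(0,-.004)):
    L=B+.0132*U+[0,0,zl+dz]
    F=L-.013*np.cos(th)*U+[0,0,.013*np.sin(th)]
    c=go(F,th,speed=.008,f=6 if th==.12 or dz<0 else 9)
    if c: break
    if th==.12: manip.pause(.1)
E
```

```text
False t20.22 foot [0.5176 0.0914 0.0817] F [-0.3  0.1 -1.9] M [ 0.01  0.35 -0.03]
False t20.57 foot [0.5177 0.0915 0.0812] F [ 1.  -0.1 -0.9] M [0.05 0.31 0.07]
False t21.09 foot [0.5179 0.0913 0.0807] F [-0.5 -0.1 -2.8] M [0.02 0.25 0.01]
False t21.52 foot [0.5179 0.0913 0.0803] F [-0.7 -0.6 -1.8] M [-0.04  0.24  0.02]
False t21.94 foot [0.5179 0.0914 0.08  ] F [-0.6 -0.  -1.2] M [-0.03  0.13 -0.02]
False t22.37 foot [0.5179 0.0913 0.0795] F [ 0.2 -0.4 -2. ] M [0.01 0.04 0.03]
False t22.77 foot [0.5177 0.0914 0.0777] F [ 0.2 -0.4 -1.3] M [ 0.04 -0.02 -0.01]
False t23.17 foot [0.5178 0.0914 0.0756] F [-0.   0.6 -1.4] M [0.01 0.02 0.05]
```

```bash
python3 - <<'E'
from h import *
B=np.array([.5179,.0914,0])
for z,v in ((.066,.015),(.05,.02),(.035,.02),(.0315,.006),(.0305,.005)):
    if go(B+[0,0,z],0,speed=v,f=5): break
E
```

```text
False t23.97 foot [0.518  0.0914 0.0661] F [-0.6  0.3 -2.4] M [-0.06  0.07 -0.02]
False t24.92 foot [0.518  0.0914 0.0502] F [-0.1 -0.2 -1.9] M [-0.02 -0.03 -0.04]
False t25.82 foot [0.518  0.0914 0.0352] F [ 0.5  0.3 -0.5] M [-0.02 -0.   -0.03]
True t26.30 foot [0.5177 0.0914 0.0326] F [-2.4  1.   4.7] M [0.21 0.51 0.04]
```

```bash
python3 - <<'E'
from h import *
import pickle
off=np.array([.08334,0,-.16925]); ax=np.array([-.3226,-.0008,.9465])
manip.grip(.04,20); manip.pause(.1)
p,_=T(); manip.move_straight(list(p+[0,0,.09]),.12); print(manip.state()["wrist_force"])
manip.grip(0.0,20)
rt=down(np.pi); pos=np.array([.56,.125,.1])-rt.apply(ax)*.27-rt.apply(off)
manip.reach(list(pos),wxyz(rt)); print(manip.state()["clock"],pos)
m,im=look("wrist","after",dict(plunger=.032,bush_centre=.082,clamp_pivot=.0945,clamp_knob=.12)); pickle.dump(m,open("pics/after.pkl","wb"))
E
```

```text
[-0.62206221  0.14485697 -0.47291707]
28.4917 [0.559784 0.121238 0.186305]
wrist plunger 0.76 [325. 157.] [0.5154 0.0907 0.032 ]
wrist clamp_pivot 0.92 [292.4 245.9] [0.55   0.1604 0.0945]
wrist clamp_knob 0.88 [236.8 256.5] [0.5966 0.1579 0.12  ]
```

View pics/after.png

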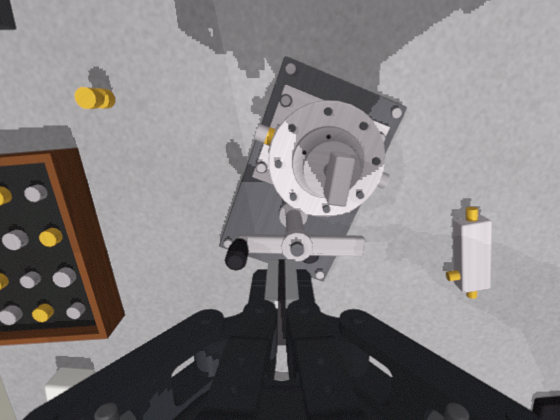

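```bash
cat > sweep.py <<'E'
from h import *
P=np.array([.549,.158,0]); r=.049
def pp(phi,lag,z=.107):
    e=np.array([np.cos(phi),np.sin(phi),0]); t=np.array([-e[1],e[0],0]); return list(P+r*e-lag*t+[0,0,z]), wxyz(down(np.pi+phi))
E
python3 - <<'E'
from sweep import *
p,q=pp(0,.036,.17); manip.reach(p,q)
p,q=pp(0,.036); print(manip.move_straight(p,.08,f_stop=6))
print(manip.move_straight(pp(0,.021)[0],.03,f_stop=6),manip.state()["wrist_force"])
for d in list(range(8,65,8))+[66,69,72]:
    p,q=pp(np.radians(d),.020); c=manip.move_straight(p,.04,rotation=q,f_stop=8 if d<64 else 5); s=manip.state(); print(d,c,round(s["clock"],2),np.round(s["wrist_force"],1))
    if c: break
E
```

```text
False
False [0.29269939 0.05862576 0.13284944]
8 False 30.98 [ 0.2  0.1 -0.7]
16 False 31.31 [-0.5  0.5  0.2]
24 False 31.64 [-0.5  0.4  0.7]
32 False 31.98 [ 0.   0.1 -0.5]
40 False 32.31 [-0.4  0.6 -1. ]
48 False 32.64 [ 1.1  0.9 -0.4]
56 False 32.98 [-0.1 -0.4 -0.4]
64 False 33.31 [0.6 0.  0.2]
66 False 33.56 [ 0.4 -0.7 -0. ]
69 False 33.81 [ 0.2  0.4 -0.7]
72 False 34.06 [ 0.  -0.3  0.4]
```

```bash
python3 - <<'E'
from h import *
m,a=look("top","t2",dict(clamp_knob=.12,clamp_pivot=.0945)); m,b=look("scene","s2",dict(clamp_knob=.12,clamp_pivot=.0945)); print(T()[0]); m,c=look("wrist","w2",dict(clamp_knob=.12,clamp_pivot=.0945))
cv2.imwrite("pics/c3.png",np.hstack([cv2.resize(b[80:240,250:430],(450,400)),c[60:380:1,100:450][:320].copy() if 0 else cv2.resize(c,(350,400))]))
E
```

```text
top clamp_knob 0.88 [178.3 191.5] [0.5915 0.1573 0.12  ]
top clamp_pivot 0.85 [180.8 212.2] [0.546  0.1551 0.0945]
scene clamp_knob 0.72 [361.  148.3] [0.6004 0.148  0.12  ]
scene clamp_pivot 0.98 [337.9 143.7] [0.5416 0.1574 0.0945]
[0.58320311 0.19835703 0.10697082]
wrist clamp_knob 0.65 [346.3 217.4] [0.5977 0.1579 0.12  ]
wrist clamp_pivot 0.89 [354.1 277. ] [0.5454 0.1609 0.0945]
```

View pics/c3.png

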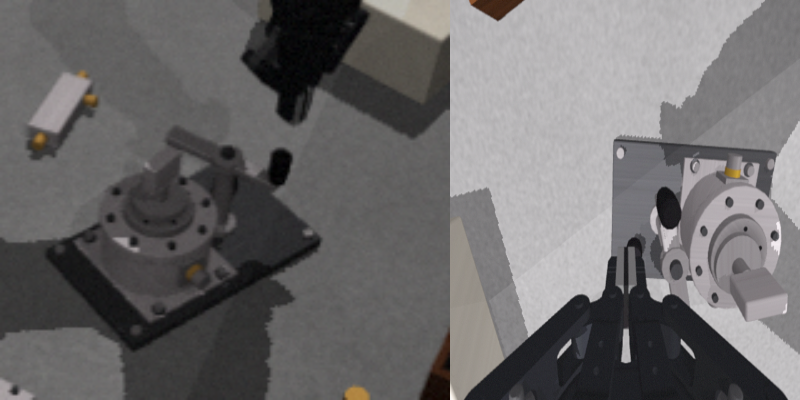

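```bash
python3 - <<'E'
from h import *
m=manip.camera_model("scene"); p,r=T(); print(p,r.as_matrix(),manip.state()["grip_width"],manip.state()["clock"])
for z in (.107,.12,.131): print(z,proj(m,(p[0],p[1],z)), "knob",proj(m,(.597,.158,z)))
w=manip.camera_model("wrist"); print(proj(w,p),[proj(w,(.597,.158,z)) for z in (.099,.131)])
E
```

```text
[0.58319158 0.19839283 0.10699756] [[ 9.50959382e-01 -3.09315784e-01  1.32601495e-05]
 [-3.09315784e-01 -9.50959382e-01 -1.00575109e-05]
 [ 1.57208104e-05  5.46271079e-06 -1.00000000e+00]] 0.00017992989749814297 34.5083
0.107 [363.9370741  136.39942275] knob [360.96835427 149.38905907]
0.12 [364.75157401 131.99172314] knob [361.7789139 144.9878753]
0.131 [365.45200228 128.19727204] knob [362.47637045 141.19682591]
[281.53617566 251.81307097] [array([339.60525245, 206.26962147]), array([350.88829946, 226.3996086 ])]
```

```bash
python3 - <<'E'
from sweep import *
p,_=T(); manip.move_straight([p[0],p[1],.165],.15)
q=wxyz(down(np.pi)); manip.reach([.597,.158,.16],q)
c=manip.move_straight([.597,.158,.115],.02,f_stop=4); s=manip.state(); print(c,s["clock"],T()[0],s["wrist_force"],s["moment"])
m,im=look("wrist","w3",dict(clamp_knob=.12,clamp_pivot=.0945)); cv2.imwrite("pics/w3c.png",np.hstack([im[100:400,130:430],]))
E
```

```text
False 38.5333 [0.59702272 0.15800761 0.11509132] [ 0.13887588 -0.27011398 -0.05195021] [-0.01853586  0.05287589  0.02506639]
wrist clamp_knob 0.56 [280.1 252.3] [0.5981 0.1562 0.12  ]
wrist clamp_pivot 0.93 [356.9 241.2] [0.5479 0.1609 0.0945]
```

View pics/w3c.png

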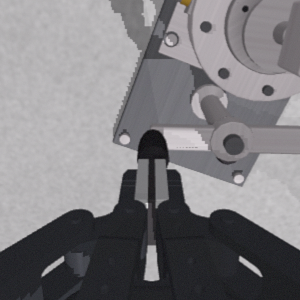

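```bash
python3 - <<'E'
from sweep import *
p,_=T(); manip.move_straight([p[0],p[1],.15],.15)
manip.grip(.045,25)
k=np.array([.597,.157,.105])
c=manip.move_straight(list(k),.06,f_stop=5); s=manip.state(); print(c,T()[0],s["wrist_force"])
manip.grip(0,25); s=manip.state(); print(s["clock"],s["grip_width"],s["gripper_force"],s["wrist_force"])
E
```

```text
False [0.59728899 0.15706276 0.10552742] [-0.22074402  0.68992349 -0.28051448]
40.9667 -0.00016832080580525525 0.4241053434088826 [-0.33471634 -0.41384636  0.55910557]
```

```bash
python3 - <<'E'
from h import *
import pickle
p,r=T(); out=[]
for c in ("wrist","scene","top"):
    m,im=look(c,c+"4",dict(clamp_knob=.12,clamp_pivot=.0945,plunger=.032)); 
    t=proj(m,p); k=proj(m,(.597,.157,.131)); print(c,t,k,proj(m,(.597,.157,.1)))
    x,y=(np.round(t).astype(int)); h=90 if c=="wrist" else 45
    a=cv2.resize(im[max(0,y-h):y+h,x-h:x+h],(390,390),interpolation=cv2.INTER_NEAREST if 0 else cv2.INTER_CUBIC)
    f=390/(2*h)
    for uv,col in ((t,(0,0,255)),(k,(0,255,0))):
        q=((uv-[x-h,y-h])*f).astype(int); cv2.circle(a,tuple(int(v) for v in q),4,col,1)
    out.append(a)
cv2.imwrite("pics/c5.png",np.hstack(out[:2]))
ms=[(manip.camera_model("top"),(176.5,190.7)),(manip.camera_model("scene"),(359,146.4)),(pickle.load(open("pics/after.pkl","rb")),(236.8,256.5))]
A=np.zeros((3,3));b=np.zeros(3)
for m,uv in ms:
    o,d=ray(m,uv); d/=np.linalg.norm(d); Pm=np.eye(3)-np.outer(d,d); A+=Pm; b+=Pm@o
print("tri",np.linalg.solve(A,b))
E
```

```text
wrist clamp_knob 0.78 [280.  261.9] [0.5982 0.1562 0.12  ]
wrist clamp_pivot 0.63 [359.1 247.9] [0.5489 0.16   0.0945]
wrist plunger 0.73 [391.2 125.8] [0.516  0.0904 0.032 ]
wrist [281.94962278 251.28072171] [282.25290499 273.55410636] [282.07341459 247.40477427]
scene clamp_knob 0.8 [359.8 144. ] [0.5921 0.1583 0.12  ]
scene clamp_pivot 0.68 [336.3 142.7] [0.537  0.1582 0.0945]
scene plunger 0.61 [312.8 174.8] [0.5172 0.0976 0.032 ]
scene [360.68606174 150.26336848] [362.25723072 141.46449608] [360.32260478 151.99148452]
top clamp_knob 0.78 [178.3 190.9] [0.5929 0.1574 0.12  ]
top clamp_pivot 0.56 [184.1 211.9] [0.5468 0.1473 0.0945]
top plunger 0.71 [209.4 228.3] [0.5129 0.0955 0.032 ]
top [179.83878854 190.07233106] [177.51258148 188.41592687] [180.31210105 190.44186503]
tri [0.59429584 0.16093173 0.11318013]
```

View pics/c5.png

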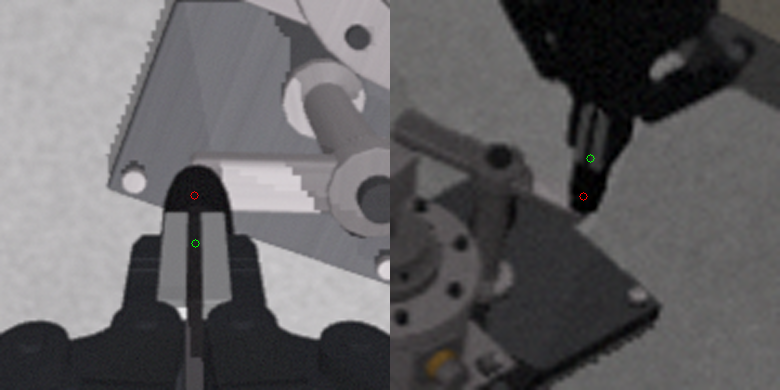

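```bash
python3 - <<'E'
from sweep import *
p,_=T(); manip.move_straight([p[0],p[1],.125],.1)
manip.grip(.045,25)
k=np.array([.5965,.158,.088])
c=manip.move_straight(list(k),.05,f_stop=4); s=manip.state(); print(c,T()[0],s["wrist_force"])
manip.grip(0,25); s=manip.state(); print(s["clock"],s["grip_width"],s["gripper_force"],s["wrist_force"])
E
```

```text
False [0.5967336  0.15805564 0.08841863] [ 0.91491077 -0.15668969  0.57660237]
43.6667 0.016685525728424938 24.5596003375249 [-2.31635326  0.2392942   3.04476272]
```

```bash
cat > arc.py <<'E'
from h import *
P=np.array([.5472,.1585,0]); r=.0495
def ap(d,z=.089):
    f=np.radians(d); return list(P+r*np.array([np.cos(f),np.sin(f),0])+[0,0,z]), wxyz(down(np.pi+f))
E
python3 - <<'E'
from arc import *
for d in list(range(6,61,6))+list(range(63,79,3)):
    p,q=ap(d); c=manip.move_straight(p,.03,rotation=q,f_stop=10 if d<=60 else 7); s=manip.state(); print(d,c,round(s["clock"],2),np.round(s["wrist_force"],1),np.round(s["moment"],2),round(s["grip_width"],4))
    if c: break
m,im=look("top","t5",dict(clamp_knob=.12,clamp_pivot=.0945)); m,im=look("scene","s5",dict(clamp_knob=.12,clamp_pivot=.0945))
E
```

```text
6 False 44.01 [-2.1  0.4 -0.9] [-0.11  0.63  0.09] 0.0167
12 False 44.33 [-2.1  0.4 -1.7] [-0.1   0.8   0.13] 0.0166
18 False 44.66 [-3.2 -0.3 -1.6] [-0.11  0.92  0.04] 0.0168
24 False 44.98 [-3.7  0.8 -1.5] [-0.21  1.09  0.06] 0.0165
30 False 45.31 [-4.5 -1.  -4.3] [-0.34  1.17  0.02] 0.0167
36 False 45.63 [-4.2 -1.8 -2.9] [-0.36  1.28 -0.03] 0.0165
42 False 45.96 [-4.5 -2.5 -4. ] [-0.46  1.34 -0.01] 0.0166
48 False 46.28 [-4.2 -1.3 -5.3] [-0.6   1.37  0.02] 0.0162
54 False 46.61 [-4.1 -1.5 -4.5] [-0.62  1.34 -0.03] 0.0167
60 False 46.93 [-4.2 -2.3 -4.9] [-0.66  1.3  -0.08] 0.0168
63 False 47.18 [-2.8 -1.9 -6.4] [-0.69  1.2  -0.03] 0.0166
66 False 47.43 [-4.1 -2.1 -6.7] [-0.75  1.17 -0.1 ] 0.0163
69 False 47.68 [-3.2 -0.9 -8.2] [-0.73  1.16 -0.06] 0.0167
72 False 47.93 [  1.1  -4.4 -10.1] [-1.16 -0.41 -0.2 ] 0.0167
75 False 48.18 [ 10.4  -5.9 -14.6] [-1.85 -3.67 -0.11] 0.0168
78 False 48.43 [ 17.5  -7.5 -17. ] [-2.44 -6.04  0.05] 0.0162
top clamp_pivot 0.61 [182.5 213.8] [0.5422 0.151  0.0945]
scene clamp_knob 0.88 [358.7 126.6] [0.5639 0.2066 0.12  ]
scene clamp_pivot 0.9 [339.8 145.4] [0.5477 0.1551 0.0945]
```

```bash
python3 - <<'E'
from arc import *
p,q=ap(72.0); manip.move_straight(p,.03,rotation=q); print(manip.state()["wrist_force"])
manip.grip(.045,25); manip.pause(.2); print(manip.state()["wrist_force"],manip.state()["gripper_force"])
p,_=T(); c=manip.move_straight([p[0],p[1],.19],.08,f_stop=8); print(c,T()[0],manip.state()["clock"])
manip.reach([.46,.30,.26],q); 
a=manip.camera("top"); ma=manip.camera_model("top")
for n,z in dict(clamp_knob=.12,clamp_pivot=.0945,plunger=.032).items():
    for c in ("scene","top"):
        if n=="clamp_knob" and c=="scene": b=manip.camera("scene")
        d=manip.spot_point(n,c)[:1]; print(n,c,[(round(x["score"],2),on_z(manip.camera_model(c),x["position"],z)) for x in d])
cv2.imwrite("pics/c6.png",np.hstack([cv2.resize(a[180:270,150:250],(400,360),interpolation=cv2.INTER_CUBIC),cv2.resize(b[90:220,260:390],(360,360),interpolation=cv2.INTER_CUBIC)]))
print(manip.state()["clock"])
E
```

```text
[  4.57203847  -4.91316629 -10.52085357]
[ 0.22535809  0.4091448  -0.03465015] 0.0
False [0.5623723  0.20569159 0.18923552] 51.0583
clamp_knob scene [(0.77, array([0.56710855, 0.20234678, 0.12      ]))]
clamp_knob top [(0.78, array([0.5587237 , 0.20729839, 0.12      ]))]
clamp_pivot scene [(0.8, array([0.54492804, 0.14971199, 0.0945    ]))]
clamp_pivot top [(0.61, array([0.54384   , 0.15411688, 0.0945    ]))]
plunger scene [(0.6, array([ 0.69015673, -0.27378428,  0.032     ]))]
plunger top [(0.76, array([0.50863747, 0.10008489, 0.032     ]))]
52.125
```

View pics/c6.png

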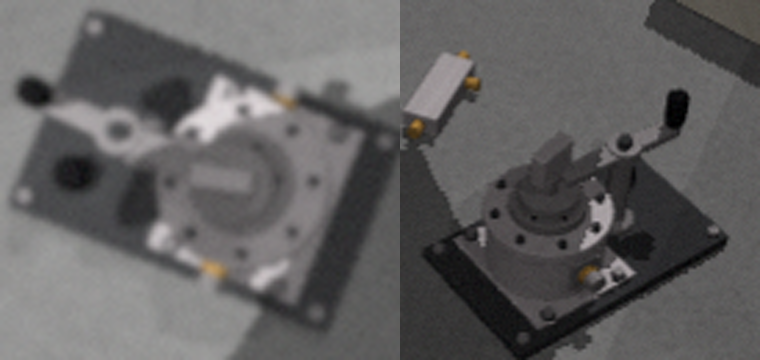

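```bash
python3 -c "
from bench import manip
print(manip.finish_job())"
```

```text
the job is handed in; nothing more can be done
None
```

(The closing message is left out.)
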